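# Restock the ballast canister rack

### The arm

A 6-joint arm with a two-finger parallel gripper is mounted at the origin on the work surface; the furniture and walls round the work are solid. World frame = base frame: x ahead of the robot, y to its left, z up, the work surface at z = 0. Lengths are in mm, angles in rad, forces in N, time in s.
With the tool pointing down it reaches from about 400 to 825 mm from the base axis. Payload 7 kg.
Tool frame: the origin (TCP) lies midway between the tips of the shut fingers; the grasp point (between the pads) lies 19 mm behind it (robot.grip_point_offset is the distance from the TCP to the grasp point, in mm); z points along the fingers, y is the line along which they close (so a half turn about z gives the same grasp; the last joint's range is limited). The gripper opens to 88 mm and grips with 3 to 60 N. Pads are 19 mm wide; open, the fingers measure 130 mm over their backs; the gripper's body (78 mm by 193 mm) begins 47 mm behind the grasp point.
Start: joints at [-1.002, 0.359, 0.012, 0, -1.224, -0.288], TCP at [187.033, -648.548, 226.561] pointing down, gripper open.
Joint ranges: [-3.07, 3.07], [-1.43, 2.12], [-1.02, 1.25], [-3.03, 1.67], [-3.05, -0], [-3.03, 3.03]. Speed limits (rad/s): [2.39, 2.39, 3.01, 3.14, 3.14, 3.14].

### API

Orientations are given as a unit quaternion [w, x, y, z].
In Python, from rig import robot gives the robot as it stands.
- The arm moves only by the shell command python3 -m pendant 'ROWS' [FORCE]. ROWS is JSON, one flat list of numbers, 5 for each row, row after row: the finger opening in cm, from 0 to 8.76, then the shift along the tool's x, y, z in cm, then the turn about the tool's z in rad. In form: [grip, tx, ty, tz, yaw, grip, tx, ty, tz, yaw, ...]. A call has 1 to 12 rows; each row is the pose to reach, as a shift and turn from the pose commanded when the call began, along the tool's axes at that moment; what a row does not reach only later rows make up. A row lasts 1/12 s, in which the tool goes at most 41.7 mm and 7.16 degrees, less where a joint would pass 70% of its speed; a pose out of reach is approached as far as the arm can. A call with a gripper value outside its range is refused whole. The fingers move at their own pace and stop on an object; FORCE is the grip in N (left out, the last holds). Time passes only in rows, so rows that repeat a pose let the fingers close. It gives the time, the measured TCP pose, the force, the opening and the grip force at its end, in the units of the state.
- robot.observe(): the state, without advancing time (a new reading comes with each control period).
- robot.camera(name): name is "scene" or "side" or "wrist"; returns a dict with "frame" (480x640x3 uint8, blue, green, red), "depth" (480x640 float32, mm along the optical axis (not along the pixel's ray), 0 where there is no reading), "mtx" (3x3 intrinsics, pixels), "R" (3x3) and "t" (3): a world point X has camera coordinates R X + t; the wrist camera has in their place "T_tool_cam" (4x4, takes a point from camera to tool coordinates, whose origin is the TCP and whose axes are the flange's). Camera axes: x right, y down, z forward; pixel columns grow to the right and rows downward; lengths in mm; the calibration is good to about 2 mm. A picture is of the moment at which its call begins: read the wrist's pose just before it.
- robot.job_done(): hands the job in; it is judged then, once.
The state is a dict: "time_s": time; "q": joint angles; "joint_velocities": joint speeds; "effort": joint torques, N m; "position": TCP position; "tool_rot": TCP orientation; "wrist_force": force on the tool from outside, world axes, zero at the start; "wrist_torque": the same for the moment, N m; "gripper_width": finger opening in mm; "grasp_force": force on a finger pad.
Only numpy, scipy, OpenCV 4.12 (cv2) and the standard library are available. Lean on these libraries where they do the work, as an engineer would, in place of code of your own. Each camera call takes 0.05 s, during which the arm holds its last target. There are 200 camera calls.

### The job

Two pockets of the sloping rack are empty: find them and stand one spare black canister from the plywood board in each, lid outward and right down on the pocket's floor. When the rack is full, and not before, press the push button at its end fully down and let it come back. Leave what already stands in the rack and the small box and pack on the board where they are.

Things in the scene. Friction and masses are not known exactly. Their poses are not given: they have to be found in the camera images.
- deck: wooden deck of the rack, ahead left of the robot, fixed, 80 x 344 mm, tilted 27 degrees. z: square to it, up along the pockets' axes, leaning toward its low front (the robot's side, turned 20-35 deg to its left); x: up the slope; y: along the row. Origin: centre of the underside of its 10 mm board, which bears a 60 mm wide, 24 mm thick block with 5 pockets and, at the -y end, the button
- pocket_0 (a point): centre of the floor of pocket 0 of 0 to 4, counted from the +y end; axes as the deck's. Square pocket 38 x 38 mm, 20 mm deep, so its rim is at z = +20 mm; pockets are 56 mm apart, centre to centre. Which pockets are empty differs each time
- pocket_1 (a point): centre of the floor of pocket 1 of 0 to 4, counted from the +y end; axes as the deck's. Square pocket 38 x 38 mm, 20 mm deep, so its rim is at z = +20 mm; pockets are 56 mm apart, centre to centre. Which pockets are empty differs each time
- pocket_2 (a point): centre of the floor of pocket 2 of 0 to 4, counted from the +y end; axes as the deck's. Square pocket 38 x 38 mm, 20 mm deep, so its rim is at z = +20 mm; pockets are 56 mm apart, centre to centre. Which pockets are empty differs each time
- pocket_3 (a point): centre of the floor of pocket 3 of 0 to 4, counted from the +y end; axes as the deck's. Square pocket 38 x 38 mm, 20 mm deep, so its rim is at z = +20 mm; pockets are 56 mm apart, centre to centre. Which pockets are empty differs each time
- pocket_4 (a point): centre of the floor of pocket 4 of 0 to 4, counted from the +y end; axes as the deck's. Square pocket 38 x 38 mm, 20 mm deep, so its rim is at z = +20 mm; pockets are 56 mm apart, centre to centre. Which pockets are empty differs each time
- stock_can_0: black plastic film canister with a lid, 35 mm diameter over the lid (the body about 31 mm), 54 mm tall, about 30 g; origin at the centre of its underside, z towards the lid; already standing in one of the pockets, with some play
- stock_can_1: black plastic film canister with a lid, 35 mm diameter over the lid (the body about 31 mm), 54 mm tall, about 30 g; origin at the centre of its underside, z towards the lid; already standing in one of the pockets, with some play
- stock_jar: small paint jar with white lid, 35 mm diameter, 45 mm tall, already standing in one of the pockets; origin at the centre of its underside, z towards the lid
- spare_can_0: black plastic film canister with a lid, 35 mm diameter over the lid (the body about 31 mm), 54 mm tall, about 30 g; origin at the centre of its underside, z towards the lid; a spare, upright on a 12 mm thick, 110 x 280 mm plywood board lying ahead and to the right of the robot, among the box and pack; its place there differs each time
- spare_can_1: black plastic film canister with a lid, 35 mm diameter over the lid (the body about 31 mm), 54 mm tall, about 30 g; origin at the centre of its underside, z towards the lid; a spare, upright on a 12 mm thick, 110 x 280 mm plywood board lying ahead and to the right of the robot, among the box and pack; its place there differs each time
- call_button_top (a point): centre of the top of the round black push button (28 mm diameter) in a grey housing at the -y end of the deck; it is pressed along the deck's -z, so its axis is tilted 27 degrees like the pockets'
- call_button (a joint): travel of the push button: 0 released, 0.006 m fully down; a spring of about 5 N at full travel brings it back
- lamp_box: small brown card box, 50 x 70 x 22 mm, lying on the same board as the spares; origin at the centre of its underside; leave it
- relay_pack: flat yellow blister pack, 62 x 85 x 12 mm, lying on the same board as the spares; origin at the centre of its underside; leave it

How it is judged (in metres and radians):
On the way, in this order (a step that is already met when the one before it is completed fails the run):
1. both spare canisters are seated in the two empty pockets (((x of spare_can_0 in the frame of pocket_0 between -0.009 and 0.009 m and y of spare_can_0 in the frame of pocket_0 between -0.009 and 0.009 m and z of spare_can_0 in the frame of pocket_0 between -0.004 and 0.006 m) or (x of spare_can_0 in the frame of pocket_1 between -0.009 and 0.009 m and y of spare_can_0 in the frame of pocket_1 between -0.009 and 0.009 m and z of spare_can_0 in the frame of pocket_1 between -0.004 and 0.006 m) or (x of spare_can_0 in the frame of pocket_2 between -0.009 and 0.009 m and y of spare_can_0 in the frame of pocket_2 between -0.009 and 0.009 m and z of spare_can_0 in the frame of pocket_2 between -0.004 and 0.006 m) or (x of spare_can_0 in the frame of pocket_3 between -0.009 and 0.009 m and y of spare_can_0 in the frame of pocket_3 between -0.009 and 0.009 m and z of spare_can_0 in the frame of pocket_3 between -0.004 and 0.006 m) or (x of spare_can_0 in the frame of pocket_4 between -0.009 and 0.009 m and y of spare_can_0 in the frame of pocket_4 between -0.009 and 0.009 m and z of spare_can_0 in the frame of pocket_4 between -0.004 and 0.006 m)) and angle between the z axis of each of spare_can_0, spare_can_1 and the z axis of deck, either way round below 0.3 rad and ((x of spare_can_1 in the frame of pocket_0 between -0.009 and 0.009 m and y of spare_can_1 in the frame of pocket_0 between -0.009 and 0.009 m and z of spare_can_1 in the frame of pocket_0 between -0.004 and 0.006 m) or (x of spare_can_1 in the frame of pocket_1 between -0.009 and 0.009 m and y of spare_can_1 in the frame of pocket_1 between -0.009 and 0.009 m and z of spare_can_1 in the frame of pocket_1 between -0.004 and 0.006 m) or (x of spare_can_1 in the frame of pocket_2 between -0.009 and 0.009 m and y of spare_can_1 in the frame of pocket_2 between -0.009 and 0.009 m and z of spare_can_1 in the frame of pocket_2 between -0.004 and 0.006 m) or (x of spare_can_1 in the frame of pocket_3 between -0.009 and 0.009 m and y of spare_can_1 in the frame of pocket_3 between -0.009 and 0.009 m and z of spare_can_1 in the frame of pocket_3 between -0.004 and 0.006 m) or (x of spare_can_1 in the frame of pocket_4 between -0.009 and 0.009 m and y of spare_can_1 in the frame of pocket_4 between -0.009 and 0.009 m and z of spare_can_1 in the frame of pocket_4 between -0.004 and 0.006 m)) and contact force between the fingers and spare_can_0 below 0.1 N and contact force between the fingers and spare_can_1 below 0.1 N), for 0.2 s.
2. the button is pressed fully down (value of joint call_button above 0.005 m), for 0.05 s.
At the end, for the whole second after the job is handed in: Each spare stands in a pocket: underside within 9 mm of its centre (deck x, y), -4 to +6 mm from its floor, axis within 0.3 rad of the pocket's, at rest; button up (under 1.5 mm); what stood in the rack moved under 12 mm, the box and pack under 30 mm (((x of spare_can_0 in the frame of pocket_0 between -0.009 and 0.009 m and y of spare_can_0 in the frame of pocket_0 between -0.009 and 0.009 m and z of spare_can_0 in the frame of pocket_0 between -0.004 and 0.006 m) or (x of spare_can_0 in the frame of pocket_1 between -0.009 and 0.009 m and y of spare_can_0 in the frame of pocket_1 between -0.009 and 0.009 m and z of spare_can_0 in the frame of pocket_1 between -0.004 and 0.006 m) or (x of spare_can_0 in the frame of pocket_2 between -0.009 and 0.009 m and y of spare_can_0 in the frame of pocket_2 between -0.009 and 0.009 m and z of spare_can_0 in the frame of pocket_2 between -0.004 and 0.006 m) or (x of spare_can_0 in the frame of pocket_3 between -0.009 and 0.009 m and y of spare_can_0 in the frame of pocket_3 between -0.009 and 0.009 m and z of spare_can_0 in the frame of pocket_3 between -0.004 and 0.006 m) or (x of spare_can_0 in the frame of pocket_4 between -0.009 and 0.009 m and y of spare_can_0 in the frame of pocket_4 between -0.009 and 0.009 m and z of spare_can_0 in the frame of pocket_4 between -0.004 and 0.006 m)) and angle between the z axis of each of spare_can_0, spare_can_1 and the z axis of deck, either way round below 0.3 rad and ((x of spare_can_1 in the frame of pocket_0 between -0.009 and 0.009 m and y of spare_can_1 in the frame of pocket_0 between -0.009 and 0.009 m and z of spare_can_1 in the frame of pocket_0 between -0.004 and 0.006 m) or (x of spare_can_1 in the frame of pocket_1 between -0.009 and 0.009 m and y of spare_can_1 in the frame of pocket_1 between -0.009 and 0.009 m and z of spare_can_1 in the frame of pocket_1 between -0.004 and 0.006 m) or (x of spare_can_1 in the frame of pocket_2 between -0.009 and 0.009 m and y of spare_can_1 in the frame of pocket_2 between -0.009 and 0.009 m and z of spare_can_1 in the frame of pocket_2 between -0.004 and 0.006 m) or (x of spare_can_1 in the frame of pocket_3 between -0.009 and 0.009 m and y of spare_can_1 in the frame of pocket_3 between -0.009 and 0.009 m and z of spare_can_1 in the frame of pocket_3 between -0.004 and 0.006 m) or (x of spare_can_1 in the frame of pocket_4 between -0.009 and 0.009 m and y of spare_can_1 in the frame of pocket_4 between -0.009 and 0.009 m and z of spare_can_1 in the frame of pocket_4 between -0.004 and 0.006 m)) and value of joint call_button below 0.0015 m and linear speed of each of spare_can_0, spare_can_1 below 0.02 m/s and distance of each of stock_can_0, stock_can_1, stock_jar from where it was at the start of the episode below 0.012 m and distance of each of lamp_box, relay_pack from where it was at the start of the episode below 0.03 m); the robot touches nothing.
It fails at once if the button is pressed (over 3 mm) before both spares are seated (value of joint call_button above 0.003 m and not (((x of spare_can_0 in the frame of pocket_0 between -0.009 and 0.009 m and y of spare_can_0 in the frame of pocket_0 between -0.009 and 0.009 m and z of spare_can_0 in the frame of pocket_0 between -0.004 and 0.006 m) or (x of spare_can_0 in the frame of pocket_1 between -0.009 and 0.009 m and y of spare_can_0 in the frame of pocket_1 between -0.009 and 0.009 m and z of spare_can_0 in the frame of pocket_1 between -0.004 and 0.006 m) or (x of spare_can_0 in the frame of pocket_2 between -0.009 and 0.009 m and y of spare_can_0 in the frame of pocket_2 between -0.009 and 0.009 m and z of spare_can_0 in the frame of pocket_2 between -0.004 and 0.006 m) or (x of spare_can_0 in the frame of pocket_3 between -0.009 and 0.009 m and y of spare_can_0 in the frame of pocket_3 between -0.009 and 0.009 m and z of spare_can_0 in the frame of pocket_3 between -0.004 and 0.006 m) or (x of spare_can_0 in the frame of pocket_4 between -0.009 and 0.009 m and y of spare_can_0 in the frame of pocket_4 between -0.009 and 0.009 m and z of spare_can_0 in the frame of pocket_4 between -0.004 and 0.006 m)) and angle between the z axis of each of spare_can_0, spare_can_1 and the z axis of deck, either way round below 0.3 rad and ((x of spare_can_1 in the frame of pocket_0 between -0.009 and 0.009 m and y of spare_can_1 in the frame of pocket_0 between -0.009 and 0.009 m and z of spare_can_1 in the frame of pocket_0 between -0.004 and 0.006 m) or (x of spare_can_1 in the frame of pocket_1 between -0.009 and 0.009 m and y of spare_can_1 in the frame of pocket_1 between -0.009 and 0.009 m and z of spare_can_1 in the frame of pocket_1 between -0.004 and 0.006 m) or (x of spare_can_1 in the frame of pocket_2 between -0.009 and 0.009 m and y of spare_can_1 in the frame of pocket_2 between -0.009 and 0.009 m and z of spare_can_1 in the frame of pocket_2 between -0.004 and 0.006 m) or (x of spare_can_1 in the frame of pocket_3 between -0.009 and 0.009 m and y of spare_can_1 in the frame of pocket_3 between -0.009 and 0.009 m and z of spare_can_1 in the frame of pocket_3 between -0.004 and 0.006 m) or (x of spare_can_1 in the frame of pocket_4 between -0.009 and 0.009 m and y of spare_can_1 in the frame of pocket_4 between -0.009 and 0.009 m and z of spare_can_1 in the frame of pocket_4 between -0.004 and 0.006 m)))).
It fails at once if something that already stood in the rack is shifted more than 12 mm (distance of any of stock_can_0, stock_can_1, stock_jar from where it was at the start of the episode above 0.012 m).
It fails at once if the small box or the pack is shifted more than 30 mm (distance of any of lamp_box, relay_pack from where it was at the start of the episode above 0.03 m).
It also fails if it takes over 69 s, if anything falls off the work surface, if the arm or the gripper's body presses on something with over 40 N, if the wrist force passes 120 N, or if a joint passes its speed limit or range.

## Working session

There is one attempt and no reset: what is moved stays moved. The work goes in short steps, Python scripts to look and compute and a shell command to move; the robot and the scene stay as the last step left them, time stands still between calls to the robot, and variables do not carry over. Pictures are saved under pics/ and viewed, at most 10 in all, crops included, and the job is handed in when it is done.

```bash
ls; mkdir -p pics; python3 - <<'E'
from rig import robot
import cv2,numpy as np
o=robot.observe();print(o)
a=[]
for n in("scene","side","wrist"):
    c=robot.camera(n);np.savez(f"pics/{n}0.npz",**c);f=c["frame"];print(n,{k:np.round(v,3).tolist() for k,v in c.items() if k not in("frame","depth")})
    cv2.imwrite(f"pics/{n}0.png",f)
E
```

```text
pics
{'time_s': 0.0, 'q': array([-1.00188168e+00,  3.59377049e-01,  1.10018671e-02, -3.68590107e-04,
       -1.22409241e+00, -2.88088589e-01]), 'joint_velocities': array([ 0.00164433,  0.00049636, -0.0005348 , -0.00039501, -0.0002969 ,
       -0.00147176]), 'effort': array([ 1.62617314e-03, -5.82720315e+01,  2.93067920e+01,  6.99747339e+00,
        6.91502384e-03, -1.48123891e-04]), 'position': array([ 186.89560286, -648.06802916,  225.60092605]), 'tool_rot': array([-1.89601015e-04, -1.39889891e-01,  9.90166698e-01,  8.32078980e-04]), 'wrist_force': array([-0.13791765, -0.76576   , -0.10066508]), 'wrist_torque': array([-0.02432949, -0.03378115, -0.01000046]), 'grasp_force': 0.0, 'gripper_width': 87.51790682012496}
scene {'mtx': [[599.603, 0.0, 319.538], [0.0, 599.603, 238.368], [0.0, 0.0, 1.0]], 'R': [[0.606, -0.795, -0.025], [-0.393, -0.271, -0.879], [0.692, 0.542, -0.477]], 't': [-303.323, 309.164, 919.747]}
side {'mtx': [[499.466, 0.0, 322.375], [0.0, 499.466, 242.791], [0.0, 0.0, 1.0]], 'R': [[0.127, 0.992, 0.003], [0.732, -0.092, -0.675], [-0.669, 0.088, -0.738]], 't': [-94.652, -318.512, 1440.73]}
wrist {'mtx': [[332.795, 0.0, 320.845], [0.0, 332.795, 242.1], [0.0, 0.0, 1.0]], 'T_tool_cam': [[0.0, -0.969, -0.246, 65.739], [1.0, 0.0, -0.001, -0.679], [0.001, -0.246, 0.969, -157.856], [0.0, 0.0, 0.0, 1.0]]}
```

View pics/scene0.png

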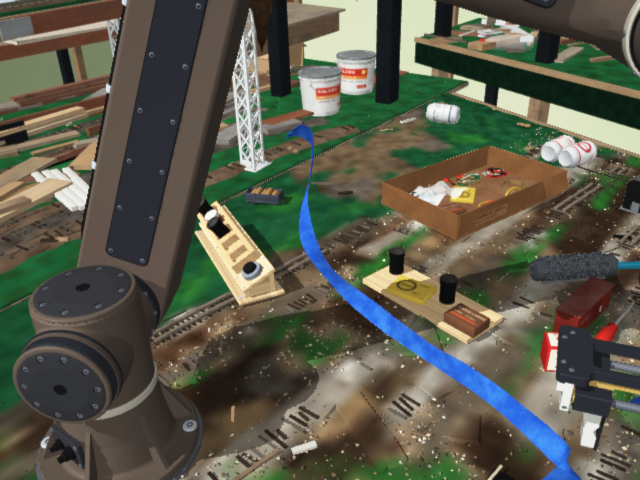

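View pics/side0.png

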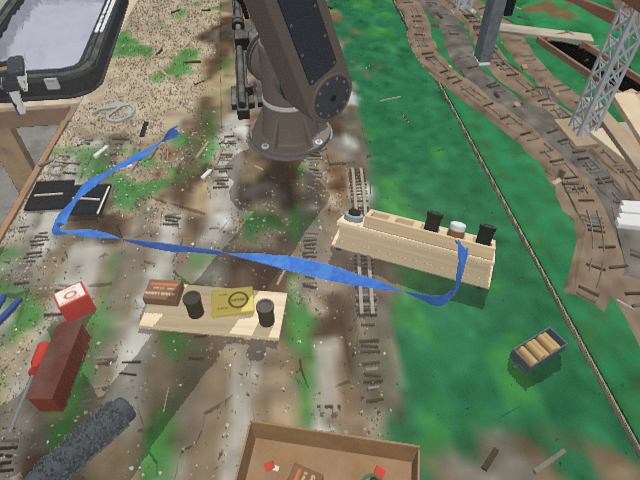

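Scene and side views: the button is at about (252,268) in scene and (353,215) in side. In side, the can, jar and can stand at x=433, 457 and 486, so pockets 3 and 4, next to the button, look empty. The spares are at (193,303) and (266,313) in side.

```bash
cat > h.py <<'E'
import numpy as np,cv2
from scipy.spatial.transform import Rotation as Ro
from rig import robot
def toolpose():
    o=robot.observe();q=o["tool_rot"];return Ro.from_quat(np.r_[q[1:],q[0]]).as_matrix(),o["position"]
def cloud(c,pose=None):
    d=c["depth"];K=c["mtx"];v,u=np.indices(d.shape)
    P=np.stack([(u-K[0,2])/K[0,0]*d,(v-K[1,2])/K[1,1]*d,d],-1)
    if "R" in c: W=(P-c["t"])@c["R"]
    else:
        T=c["T_tool_cam"];R,p=pose;W=(P@T[:3,:3].T+T[:3,3])@R.T+p
    W[d<=0]=np.nan;return W
def pix(c,X,pose=None):
    X=np.atleast_2d(X)
    if "R" in c: P=X@np.array(c["R"]).T+c["t"]
    else:
        T=c["T_tool_cam"];R,p=pose;P=((X-p)@R-T[:3,3])@T[:3,:3]
    K=c["mtx"];return np.c_[P[:,0]/P[:,2]*K[0,0]+K[0,2],P[:,1]/P[:,2]*K[1,1]+K[1,2]]
E
python3 - <<'E'
from h import *
for n in("scene","side","wrist"):
    c=dict(np.load(f"pics/{n}0.npz"));W=cloud(c,toolpose());f=c["frame"].astype(int)
    m=(W[...,2]>50)&(W[...,2]<75)&(f.max(-1)<90)&(W[...,0]>250)&(W[...,0]<900)&(W[...,1]<150)&(W[...,1]>-600)
    k,l,s,ce=cv2.connectedComponentsWithStats(m.astype(np.uint8))
    for i in range(1,k):
        if s[i,4]>25:
            p=W[l==i];t=p[p[:,2]>62];print(n,"can",ce[i].round(),s[i,4],np.nanmedian(p,0).round(1),(t.min(0)/2+t.max(0)/2).round(1) if len(t) else "",p[:,2].max().round(1))
    print(n,"z range rack",[W[v,u].round(1).tolist() for u,v in {"side":[(353,213),(381,216),(407,220),(433,215),(457,225),(486,230),(440,298),(270,255),(330,270),(445,300),(465,250)],"scene":[(252,268),(240,250),(228,240),(211,212),(307,200),(330,270),(245,295)],"wrist":[(320,240)]}[n]])
E
```

```text
scene can [397. 253.] 190 [ 638.3 -103.2   64.3] [644.  -99.8  65.6] 68.7
scene can [585. 256.] 159 [ 868.6 -424.5   52. ]  57.0
scene can [552. 259.] 78 [ 817.6 -372.8   52.4]  57.6
scene can [249. 267.] 112 [408.2 109.6  67.1] [413.3 113.7  68.5] 74.6
scene can [448. 281.] 229 [ 600.6 -241.7   64.6] [ 604.9 -240.7   65.5] 68.9
scene can [585. 298.] 1265 [ 697.4 -472.4   59.9] [ 702.3 -473.3   63.5] 64.9
scene z range rack [[409.1, 101.6, 68.7], [455.5, 180.9, 63.6], [471.7, 233.6, 64.7], [510.0, 323.7, 94.1], [677.5, 169.3, 101.0], [546.0, 5.5, 28.8], [386.5, 106.2, 13.1]]
side can [354. 212.] 71 [421.3 113.7  70.1] [415.4 114.4  69.1] 74.8
side can [192. 299.] 242 [ 613.6 -237.1   64.4] [ 611.2 -237.6   66.1] 70.3
side can [266. 313.] 57 [660.2 -97.   59.1] [658.7 -99.1  64.5] 66.7
side can [ 77. 338.] 27 [ 665.6 -443.5   52.8]  59.7
side can [ 63. 374.] 87 [ 739.7 -454.4   52.3]  60.0
side can [ 80. 433.] 27 [ 848.1 -404.5   51.6]  55.8
side can [ 56. 456.] 32 [ 881.  -433.3   52.4]  57.2
side z range rack [[423.6, 109.9, 71.0], [423.9, 175.0, 53.9], [447.4, 229.1, 57.7], [485.0, 270.3, 104.8], [517.1, 313.5, 101.4], [536.6, 370.2, 99.0], [737.3, 201.3, 161.8], [484.3, -82.0, 24.9], [552.1, 40.8, 36.6], [747.7, 205.5, 169.4], [707.5, 236.4, 245.7]]
wrist z range rack [[213.6, -642.5, 8.0]]
```

View pics/wrist0.png

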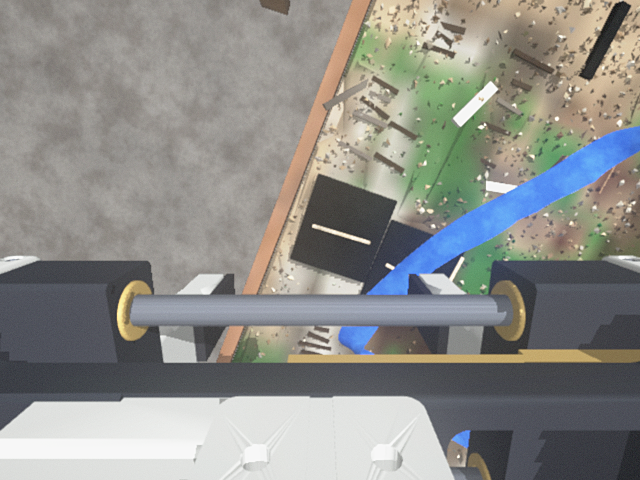

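Wrist view: only the start area and the gripper, which hides rows below about 260. There is nothing here to act on.

```bash
python3 -m pendant '[8.7,-51,28,0,0,8.7,-51,28,0,0,8.7,-51,28,0,0,8.7,-51,28,0,0,8.7,-51,28,0,0,8.7,-51,28,0,0,8.7,-51,28,0,0,8.7,-51,28,0,0,8.7,-51,28,0,0,8.7,-51,28,0,0,8.7,-51,28,0,0,8.7,-51,28,0,0]' && python3 -m pendant '[8.7,-8,4,0,0,8.7,-8,4,0,0,8.7,-8,4,0,0,8.7,-8,4,0,0]'
cat > look.py <<'E'
from h import *
import sys
def snap(name):
    p=toolpose();c=robot.camera("wrist");cv2.imwrite(f"pics/{name}.png",c["frame"]);np.savez(f"pics/{name}.npz",**c,PR=p[0],Pp=p[1]);return c,p
if __name__=="__main__":
    c,p=snap(sys.argv[1]);W=cloud(c,p);f=c["frame"].astype(int)
    print("tcp",p[1].round(1),"R",p[0].round(3).tolist())
    m=(W[...,2]>61)&(W[...,2]<74)&(f.max(-1)<100)&(W[...,0]>500)
    k,l,s,ce=cv2.connectedComponentsWithStats(m.astype(np.uint8))
    for i in range(1,k):
        if s[i,4]>100:
            q=W[l==i].astype(np.float32);(x,y),r=cv2.minEnclosingCircle(q[:,:2]);d=np.array([x,y,0])-p[1];print(ce[i].round(),s[i,4],"circ",round(x,1),round(y,1),round(r,1),"z",np.median(q[:,2]).round(1),"tool d",(d@p[0]).round(1))
E
python3 look.py w1
```

```text
time_s: 1.15
position: [542.5, -294.0, 226.6]
tool_rot: [-0.0, -0.14, 0.99, 0.0]
wrist_force: [-0.2, -1.4, 0.3]
gripper_width: 87.3
grasp_force: 0.0
time_s: 1.48
position: [608.9, -232.9, 225.5]
tool_rot: [-0.001, -0.142, 0.99, 0.0]
wrist_force: [0.2, -0.5, -0.3]
gripper_width: 87.0
grasp_force: 0.0
tcp [ 608.9 -232.9  225.5] R [[-0.96, -0.28, -0.001], [-0.28, 0.96, 0.0], [0.001, 0.001, -1.0]]
```

View pics/w1.png

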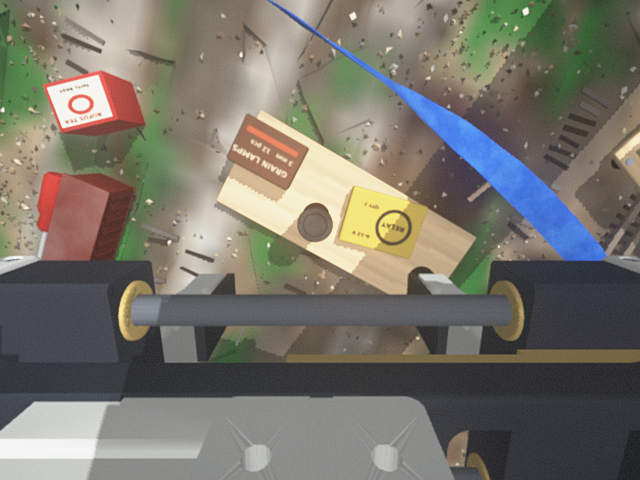

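Can B is at pixel (315,222), between the lamp box and the relay pack. The other can, at (430,278), is partly hidden by the gripper.

```bash
python3 - <<'E'
import numpy as np
from h import *
c=dict(np.load("pics/w1.npz"));p=(c["PR"],c["Pp"]);W=cloud(c,p)
print(c["frame"][222,315],W[222,315],W[190,270],W[260,340])
m=np.zeros((480,640),bool);m[195:250,285:345]=True;m&=(W[...,2]>61)&(W[...,2]<74)
q=W[m].astype(np.float32);(x,y),r=cv2.minEnclosingCircle(q[:,:2]);print(len(q),x,y,r,q.mean(0),(np.array([x,y,0])-p[1])@p[0])
E
sed -i 's/f.max(-1)<100/f.max(-1)<150/' look.py
```

```text
[101 117 131] [ 606.06653652 -240.64808624   63.96661911] [ 595.1308626  -296.53488072   12.33762753] [ 650.78306989 -198.42216776   12.49783052]Traceback (most recent call last):
  File "<stdin>", line 6, in <module>
cv2.error: OpenCV(4.12.0) /io/opencv/modules/imgproc/src/shapedescr.cpp:201: error: (-215:Assertion failed) count >= 0 && (depth == CV_32F || depth == CV_32S) in function 'minEnclosingCircle'
```

```bash
sed -i 's/minEnclosingCircle(q\[:,:2\])/minEnclosingCircle(np.ascontiguousarray(q[:,:2]))/' look.py; python3 - <<'E'
import numpy as np
from h import *
c=dict(np.load("pics/w1.npz"));p=(c["PR"],c["Pp"]);W=cloud(c,p)
m=np.zeros((480,640),bool);m[195:250,285:345]=True;m&=(W[...,2]>61)&(W[...,2]<74)
q=W[m].astype(np.float32);(x,y),r=cv2.minEnclosingCircle(np.ascontiguousarray(q[:,:2]));print(len(q),x,y,r,q.mean(0),(np.array([x,y,41])-p[1])@p[0])
# finger geometry in tool frame
T=c["T_tool_cam"];R,pp=p;Q=(W-pp)@R;m=np.isfinite(Q[...,2])&(Q[...,2]>-60)&(Q[...,2]<20)&(abs(Q[...,1])<90)
print(m.sum(),[ (a,np.nanpercentile(Q[m][:,i],[1,5,50,95,99]).round(1).tolist()) for i,a in enumerate("xyz")])
for v,u in((270,215),(300,180),(330,180),(270,430),(300,460),(345,190)):print(v,u,Q[v,u].round(1))
E
```

```text
989 609.3275756835938 -240.40016174316406 17.591796875 [ 608.8934  -240.31966   64.59401] [  1.54443975  -7.45585185 184.4537981 ]
4535 [('x', [-9.6, -7.9, 4.7, 11.0, 11.3]), ('y', [-59.5, -55.6, -44.4, 53.6, 57.4]), ('z', [-59.4, -57.6, -37.4, -5.6, -1.5])]
270 215 [ -68.4 -131.3  230.2]
300 180 [ 31.1 -36.1 -80.7]
330 180 [  9.1 -48.5 -56. ]
270 430 [-62.8 127.6 214.5]
300 460 [ 31.   34.2 -80.3]
345 190 [  0.2 -48.  -50.8]
```

```bash
python3 -m pendant '[8.7,0.15,-0.75,3,0,8.7,0.15,-0.75,7,0,8.7,0.15,-0.75,11,0,8.7,0.15,-0.75,15,0,8.7,0.15,-0.75,17.5,0,8.7,0.15,-0.75,18.4,0,8.7,0.15,-0.75,18.4,0,4,0.15,-0.75,18.4,0,2,0.15,-0.75,18.4,0,2,0.15,-0.75,18.4,0,2,0.15,-0.75,18.4,0,2,0.15,-0.75,18.4,0]' 6 && python3 -m pendant '[2,0,0,0,0,2,0,0,0,0,2,0,0,0,0,2,0,0,0,0,2,0,0,-3,0,2,0,0,-7,0,2,0,0,-11,0,2,0,0,-15,0,2,0,0,-18,0]'
```

```text
time_s: 2.53
position: [608.6, -243.0, 44.0]
tool_rot: [0.001, -0.14, 0.99, -0.0]
wrist_force: [-1.0, -1.3, -0.4]
gripper_width: 59.0
grasp_force: 0.0
time_s: 3.28
position: [608.4, -243.2, 226.4]
tool_rot: [0.001, -0.14, 0.99, -0.001]
wrist_force: [1.1, -0.5, -0.3]
gripper_width: 33.8
grasp_force: 6.0
```

```bash
python3 - <<'E'
import numpy as np
from h import *
c=dict(np.load("pics/w1.npz"));p=(c["PR"],c["Pp"]);Q=(cloud(c,p)-p[1])@p[0]
for a in range(-60,10,10):
    for s in(-1,1):
        m=(Q[...,2]>a)&(Q[...,2]<a+10)&(Q[...,1]*s>20)&(Q[...,1]*s<90)&(abs(Q[...,0])<25)
        if m.sum()>20: print(a,s,m.sum(),(Q[m][:,1].min()).round(1),Q[m][:,1].max().round(1),"x",Q[m][:,0].min().round(1),Q[m][:,0].max().round(1))
E
```

```text
-60 -1 495 -50.5 -47.5 x -6.8 11.4
-60 1 388 45.6 49.1 x -3.5 11.7
-50 -1 701 -48.9 -43.8 x -11.6 6.5
-50 1 571 42.1 47.1 x -9.5 6.9
-40 -1 168 -59.8 -43.9 x -10.2 11.5
-40 1 172 42.0 54.0 x -10.0 11.2
-30 -1 368 -61.4 -44.0 x -10.1 11.6
-30 1 376 42.2 59.7 x -10.2 11.4
-20 -1 381 -60.7 -44.1 x -10.2 11.5
-20 1 381 42.2 58.4 x 3.2 11.5
-10 -1 264 -60.3 -44.3 x -1.6 11.4
-10 1 262 42.2 58.2 x -1.3 11.3
```

```bash
python3 -m pendant '[2,0.3,4,0,0.1,2,0.3,8,0,0.2,2,0.3,12,0,0.3,2,0.3,16,0,0.4,2,0.3,20,0,0.5,2,0.3,24,0,0.6,2,0.3,28,0,0.7,2,0.3,32,0,0.75,2,0.3,36,0,0.75,2,0.3,40,0,0.75,2,0.3,43,0,0.75,2,0.3,44.5,0,0.75]' && python3 -m pendant '[2,0,0,0,0,2,0,0,0,0,2,0,0,0,0]'; python3 look.py w2
```

```text
time_s: 4.28
position: [480.6, 186.8, 222.7]
tool_rot: [0.0, 0.231, 0.973, 0.0]
wrist_force: [0.2, 0.3, -1.1]
gripper_width: 34.1
grasp_force: 6.0
time_s: 4.53
position: [481.6, 183.5, 222.5]
tool_rot: [-0.0, 0.232, 0.973, -0.0]
wrist_force: [-0.7, -0.9, -0.7]
gripper_width: 34.4
grasp_force: 6.0
tcp [481.6 183.5 222.5] R [[-0.892, 0.452, -0.0], [0.452, 0.892, -0.0], [0.0, -0.0, -1.0]]
[513. 205.] 366 circ 542.7 364.3 19.5 z 68.1 tool d [ 27.2 189.  222.4]
[449. 208.] 160 circ 517.4 309.3 17.4 z 69.9 tool d [ 24.9 128.5 222.4]
[541. 212.] 108 circ 561.4 376.1 7.6 z 68.9 tool d [ 15.8 208.  222.4]
[405. 213.] 108 circ 502.5 262.0 11.3 z 67.7 tool d [ 16.8  79.5 222.4]
[452. 233.] 508 circ 542.6 289.4 90.6 z 69.7 tool d [ -6.6 122.1 222.4]
[428. 246.] 154 circ 546.2 267.7 59.6 z 63.9 tool d [-19.6 104.4 222.4]
```

View pics/w2.png

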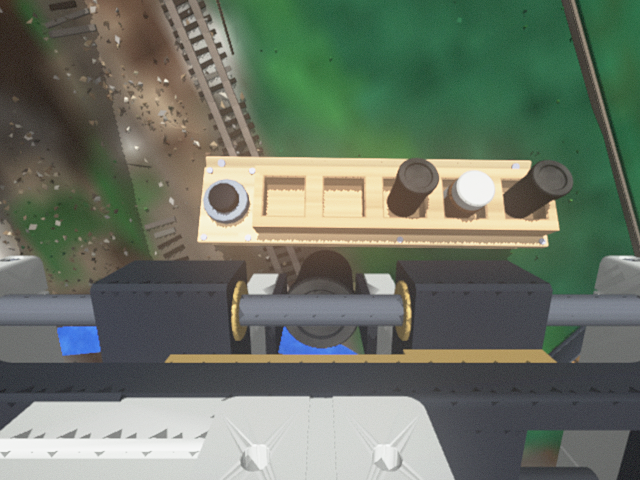

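The wrist view shows the row clearly: button (226,200), empty pocket 4 at (284,197), empty pocket 3 at (344,197), then can, jar and can. The held can is hanging straight at (322,290).

```bash
cat > deck.py <<'E'
from h import *
c=dict(np.load("pics/w2.npz"));p=(c["PR"],c["Pp"]);W=cloud(c,p)
m=np.zeros((480,640),bool);m[168:232,254:385]=True
P=W[m&np.isfinite(W[...,2])];rng=np.random.default_rng(0);best=0
for _ in range(600):
    a=P[rng.choice(len(P),3,False)];n=np.cross(a[1]-a[0],a[2]-a[0]);n/=np.linalg.norm(n)+1e-9;n*=np.sign(n[2])
    if abs(np.degrees(np.arccos(n[2]))-27)>4: continue
    k=abs((P-a[0])@n)<1.5
    if k.sum()>best: best=k.sum();I=k
A=P[I];o=A.mean(0);n=np.linalg.svd(A-o)[2][2];n*=np.sign(n[2])
h=-np.r_[n[:2],0]/np.linalg.norm(n[:2]);y=np.cross([0,0,1],h);x=np.cross(y,n)
print("tilt",np.degrees(np.arccos(n[2])).round(1),"inl",best,len(P),"x",x.round(3),"y",y.round(3),"o",o.round(1), "yaw y deg",np.degrees(np.arctan2(y[1],y[0])))
K=c["mtx"];T=c["T_tool_cam"];R,pp=p
def onplane(uv,off=0):
    uv=np.atleast_2d(uv);d=np.c_[(uv-K[:2,2])/K[0,0],np.ones(len(uv))]@T[:3,:3].T@R.T;C=R@T[:3,3]+pp
    return C+d*(((o+n*off-C)@n)/(d@n))[:,None]
# rectified view of the top plane, 4 px/mm
g=np.stack(np.meshgrid(np.arange(-130,190,.5),np.arange(50,-50,-.5)),-1)
X=o+g[...,:1]*y+g[...,1:]*x;uv=pix(c,X.reshape(-1,3),p).reshape(g.shape).astype(np.float32)
rec=cv2.remap(c["frame"],uv[...,0],uv[...,1],cv2.INTER_LINEAR);np.savez("pics/deckfit.npz",o=o,n=n,x=x,y=y)
for i in range(0,640,40):cv2.line(rec,(i,0),(i,5 if i%100 else 12),(0,0,255),1)
for i in range(0,200,20):cv2.line(rec,(0,i),(5,i),(0,0,255),1)
cv2.imwrite("pics/rect.png",rec)
E
python3 deck.py
```

```text
tilt 27.2 inl 4406 8347 x [ 0.788 -0.412  0.457] y [ 0.464  0.886 -0.   ] o [456.2 197.7  70.8] yaw y deg 62.37835553517969
```

View pics/rect.png

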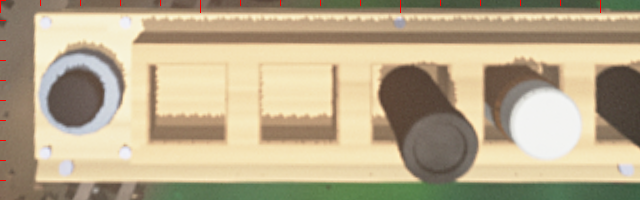

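```bash
cat > tgt.py <<'E'
from h import *
d=np.load("pics/deckfit.npz");o,n,x,y=[d[k] for k in"onxy"];hx=np.r_[x[:2],0]/np.linalg.norm(x[:2])
F={3:o+19.75*y-1.25*x-20*n,4:o-36*y-1.25*x-20*n};zz=np.array([0,0,1.])
def go(k,u,v,dy):
    R,p=toolpose();X=F[k]+u*hx+v*zz+dy*y;return ((X-p)@R/10).round(2)
if __name__=="__main__":
    import sys
    k=int(sys.argv[1]);print("floor",F[k].round(1),"tcp",toolpose()[1].round(1),"radius",np.hypot(*F[k][:2]).round())
    for u,v in((-8,75),(-8,50),(-8,36),(-15,30),(-22,26),(-22,110)):print(u,v,go(k,u,v,-2))
E
python3 tgt.py 3; python3 -c "
from tgt import *
print(F[4])"
```

```text
floor [472.5 211.5  52.4] tcp [481.7 183.2 222.5] radius 518.0
-8 75 [2.91 1.91 9.51]
-8 50 [ 2.91  1.92 12.01]
-8 36 [ 2.91  1.92 13.41]
-15 30 [ 3.61  1.92 14.01]
-22 26 [ 4.31  1.93 14.41]
-22 110 [4.31 1.93 6.01]
[446.60596731 162.10430122  52.41196504]
```

```bash
python3 -m pendant '[2,1.5,1,2,0,2,2.9,1.9,5,0,2,2.9,1.9,9.5,0,2,2.9,1.9,9.5,0,2,2.9,1.9,10.7,0,2,2.9,1.9,12,0,2,2.9,1.9,12,0,2,2.9,1.9,12,0]' && python3 -m pendant '[2,0,0,0.3,0,2,0,0,0.6,0,2,0,0,0.9,0,2,0,0,1.2,0,2,0,0,1.4,0,2,0,0,1.4,0]' && python3 tgt.py 3; python3 -c "
from h import *
c=robot.camera('side');cv2.imwrite('pics/s1.png',cv2.resize(c['frame'][170:310,300:520],None,fx=3,fy=3))"
```

```text
time_s: 5.25
position: [465.0, 213.2, 103.4]
tool_rot: [0.0, 0.233, 0.972, -0.0]
wrist_force: [0.8, -0.0, 0.4]
gripper_width: 34.3
grasp_force: 6.0
time_s: 5.75
position: [465.0, 214.4, 90.0]
tool_rot: [0.001, 0.232, 0.973, 0.001]
wrist_force: [-1.9, 1.1, 5.3]
gripper_width: 33.9
grasp_force: 6.0
floor [472.5 211.5  52.4] tcp [465.  214.4  90. ] radius 518.0
-8 75 [ 0.   -0.11 -3.75]
-8 50 [ 0.01 -0.11 -1.25]
-8 36 [ 0.01 -0.12  0.15]
-15 30 [ 0.71 -0.11  0.75]
-22 26 [ 1.41 -0.1   1.15]
-22 110 [ 1.4  -0.08 -7.25]
```

View pics/s1.png

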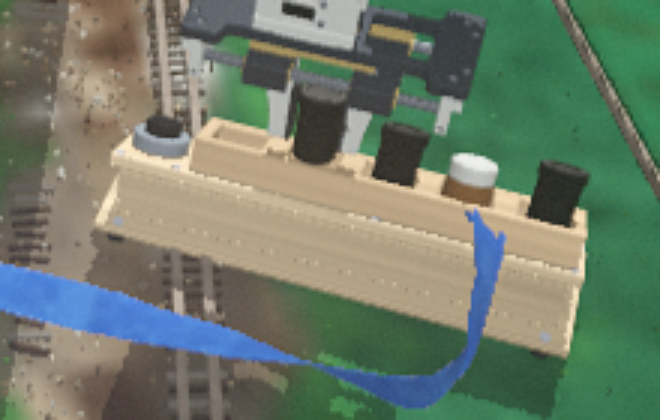

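The can is at pocket 3, with its bottom in or just at the mouth and a light 5 N contact. The neighbouring can is clear of the fingers. Next I tilt the can in by moving it downslope.

```bash
python3 -m pendant '[2,0.2,-0.1,0.1,0,2,0.4,-0.1,0.3,0,2,0.6,-0.1,0.5,0,2,0.8,-0.1,0.7,0,2,0.8,-0.1,0.7,0]' && python3 -m pendant '[2,0.2,0,0.15,0,2,0.4,0,0.3,0,2,0.6,0,0.4,0,2,0.6,0,0.4,0]' ; python3 tgt.py 3; python3 -c "
from h import *
c=robot.camera('side');cv2.imwrite('pics/s2.png',cv2.resize(c['frame'][190:290,320:500],None,fx=4,fy=4))"
```

```text
time_s: 6.22
position: [456.5, 216.8, 81.7]
tool_rot: [-0.0, 0.232, 0.973, 0.0]
wrist_force: [-3.2, 2.0, 4.6]
gripper_width: 34.2
grasp_force: 6.0
time_s: 6.55
position: [450.9, 218.9, 77.0]
tool_rot: [-0.0, 0.233, 0.973, -0.001]
wrist_force: [-0.7, -0.6, 0.3]
gripper_width: 33.5
grasp_force: 6.0
floor [472.5 211.5  52.4] tcp [450.9 218.9  77. ] radius 518.0
-8 75 [-1.46  0.12 -5.04]
-8 50 [-1.46  0.12 -2.54]
-8 36 [-1.46  0.12 -1.14]
-15 30 [-0.76  0.13 -0.54]
-22 26 [-0.06  0.14 -0.14]
-22 110 [-0.05  0.13 -8.54]
```

View pics/s2.png

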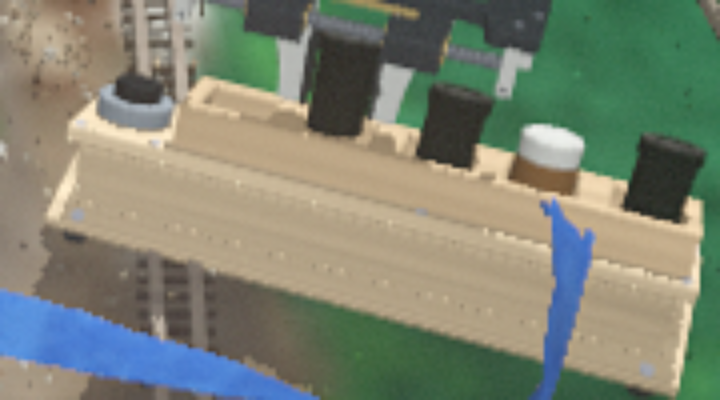

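```bash
cat > prof.py <<'E'
from h import *
from tgt import *
import sys
c=robot.camera("side");W=cloud(c);f=c["frame"]
def prof(yoff,name):
    D=W-(F[3]);u=D@hx;yy=D@y;v=D[...,2]
    m=(abs(yy-yoff)<5)&(v>5)&(v<85)&(abs(u)<60)&(f.max(-1)<110)
    h=v[m];uu=u[m];print(name,m.sum());
    for a in range(0,90,6):
        k=(h>=a)&(h<a+6)
        if k.sum()>1:print("  v",a+3,"u max",uu[k].max().round(1),"min",uu[k].min().round(1))
for a in sys.argv[1:]:prof(float(a),a)
E
python3 prof.py 0 56 | head -60
```

```text
0 119
  v 27 u max 6.9 min -0.5
  v 33 u max 4.8 min -4.4
  v 39 u max 1.0 min -8.2
  v 45 u max -3.1 min -10.5
  v 51 u max -1.3 min -15.4
  v 57 u max -11.4 min -41.1
  v 63 u max -14.2 min -35.7
  v 69 u max -14.4 min -23.7
  v 75 u max -19.2 min -23.0
56 94
  v 21 u max -0.3 min -2.7
  v 27 u max 2.1 min -8.0
  v 33 u max -1.4 min -12.8
  v 39 u max -5.0 min -47.0
  v 45 u max -10.3 min -32.2
  v 51 u max -13.8 min -25.1
  v 57 u max -16.6 min -19.6
```

```bash
python3 - <<'E'
from h import *
from tgt import *
c=robot.camera("side");W=cloud(c);f=c["frame"].max(-1)
D=W-F[3];yy=D@y;X=D@x;Z=D@n
for z0 in(24,30,36):
  for k,y0 in(("ours",0),("can2",56),("can0",168)):
    m=(abs(yy-y0)<26)&(Z>z0)&(Z<z0+6)&(abs(X)<30)&(f<100)
    e=np.percentile(yy[m],[4,96]) if m.sum()>5 else [0,0];print(z0,k,m.sum(),"y",(yy[m].min()).round(1),yy[m].max().round(1),"mid-y0",(sum(e)/2-y0).round(1),"xmax",X[m].max().round(1))
for k,y0 in(("ours",0),("can2",56),("can0",168)):
    m=(abs(yy-y0)<14)&(abs(X)<14)&(f<130)&(Z>40)&(Z<85);print(k,"lid Z",np.percentile(Z[m],[50,80,90]).round(1))
# rim check: block top Z should be 20 in this camera
m=(abs(yy+28)<6)&(abs(X)<25);print("land Z side cam",np.nanmedian(Z[m]).round(1))
E
```

```text
24 ours 40 y -15.6 13.5 mid-y0 -0.6 xmax 20.4
24 can2 39 y 46.0 74.1 mid-y0 4.3 xmax 12.3
24 can0 41 y 156.9 184.7 mid-y0 2.7 xmax 13.0
30 ours 41 y -22.5 16.0 mid-y0 -3.3 xmax 19.4
30 can2 40 y 44.6 75.1 mid-y0 3.9 xmax 12.3
30 can0 46 y 156.5 186.7 mid-y0 3.2 xmax 13.1
36 ours 53 y -22.6 17.1 mid-y0 -3.0 xmax 19.1
36 can2 38 y 45.0 75.4 mid-y0 4.5 xmax 14.5
36 can0 38 y 156.8 185.7 mid-y0 3.3 xmax 12.6
ours lid Z [58.5 69.3 71.7]
can2 lid Z [50.8 56.  57.3]
can0 lid Z [50.5 56.  57.5]
land Z side cam 22.1
```

The can is at the right tilt but caught on the rim: about 14 mm high, 5 mm too far upslope and 4 mm toward -y compared with the stock cans. I'll back out along the axis, shift it and re-enter.

```bash
python3 -m pendant '[2,0.2,0,-0.4,0,2,0.45,0,-0.9,0,2,0.7,0.2,-0.75,0,2,0.95,0.4,-0.65,0,2,0.95,0.4,-0.65,0,2,0.95,0.4,-0.65,0]' 10 && python3 -m pendant '[2,-0.15,0,0.3,0,2,-0.3,0,0.6,0,2,-0.45,0,0.9,0,2,-0.45,0,0.9,0]' && python3 -m pendant '[2,-0.1,0,0.2,0,2,-0.2,0,0.35,0,2,-0.2,0,0.35,0,2,-0.2,0,0.35,0]'
cat > can3.py <<'E'
from h import *
from tgt import *
c=robot.camera("side");W=cloud(c);f=c["frame"].max(-1)
D=W-F[3];yy=D@y;X=D@x;Z=D@n
for k,y0 in(("p4",-56),("p3",0),("can2",56),("can0",168)):
  for z0 in(24,30):
    m=(abs(yy-y0)<26)&(Z>z0)&(Z<z0+6)&(abs(X)<30)&(f<100)
    if m.sum()>5: e=np.percentile(yy[m],[4,96]);print(z0,k,m.sum(),"mid-y0",(sum(e)/2-y0).round(1),"w",(e[1]-e[0]).round(1),"xmax",X[m].max().round(1),end=" | ")
  m=(abs(yy-y0)<14)&(abs(X)<14)&(f<130)&(Z>30)&(Z<85)
  if m.sum()>5:print("lid Z",np.percentile(Z[m],[50,80,90]).round(1))
E
python3 can3.py;python3 tgt.py 3|tail -2
```

```text
time_s: 7.2
position: [444.6, 227.4, 84.0]
tool_rot: [-0.0, 0.232, 0.973, -0.0]
wrist_force: [-0.0, 0.5, -0.6]
gripper_width: 33.8
grasp_force: 10.0
time_s: 7.53
position: [448.7, 224.7, 74.2]
tool_rot: [-0.0, 0.233, 0.973, -0.001]
wrist_force: [-0.1, -0.5, 0.5]
gripper_width: 33.7
grasp_force: 10.0
time_s: 7.87
position: [450.6, 224.1, 71.5]
tool_rot: [-0.0, 0.233, 0.973, -0.0]
wrist_force: [-0.7, 0.3, 0.3]
gripper_width: 33.8
grasp_force: 10.0
24 p3 41 mid-y0 3.7 w 30.2 xmax 15.0 | 30 p3 46 mid-y0 0.3 w 36.0 xmax 14.0 | lid Z [51.9 64.6 67.6]
24 can2 34 mid-y0 3.3 w 26.4 xmax 14.7 | 30 can2 43 mid-y0 4.4 w 27.1 xmax 12.2 | lid Z [45.1 54.3 56.3]
24 can0 43 mid-y0 2.6 w 25.7 xmax 12.0 | 30 can0 40 mid-y0 3.6 w 27.2 xmax 12.1 | lid Z [45.1 54.2 56.4]
-22 26 [-0.32 -0.32 -0.68]
-22 110 [-0.32 -0.32 -9.08]
```

```bash
python3 -m pendant '[4.2,0,0,0,0,4.2,0,0,0,0,4.2,0,0,0,0,4.2,0,0,0,0]' && python3 can3.py | sed -n 1,2p; python3 -m pendant '[4.2,0,0,-1,0,4.2,0,0,-2,0,4.2,0,0,-3.5,0,4.2,0,0,-6,0,4.2,0,0,-9,0,4.2,0,0,-9,0]' && python3 can3.py
```

```text
time_s: 8.25
position: [450.7, 224.3, 71.7]
tool_rot: [0.0, 0.232, 0.973, 0.0]
wrist_force: [0.6, 0.3, 0.1]
gripper_width: 41.8
grasp_force: 0.0
24 p3 45 mid-y0 -0.6 w 40.0 xmax 12.3 | 30 p3 48 mid-y0 -1.3 w 39.0 xmax 11.8 | lid Z [45.4 54.6 58. ]
24 can2 38 mid-y0 3.4 w 26.1 xmax 15.1 | 30 can2 40 mid-y0 4.3 w 27.4 xmax 12.2 | lid Z [45.3 54.6 56.2]
time_s: 8.8
position: [453.4, 226.3, 168.3]
tool_rot: [0.003, 0.232, 0.973, 0.004]
wrist_force: [1.5, 1.4, 0.2]
gripper_width: 42.5
grasp_force: 0.0
24 p3 40 mid-y0 2.9 w 26.7 xmax 13.3 | 30 p3 40 mid-y0 2.9 w 28.5 xmax 13.4 | lid Z [45.9 54.8 57.7]
24 can2 39 mid-y0 3.3 w 26.2 xmax 12.6 | 30 can2 43 mid-y0 4.3 w 27.3 xmax 13.3 | lid Z [45.6 54.4 56.5]
24 can0 38 mid-y0 2.7 w 26.2 xmax 12.2 | 30 can0 45 mid-y0 3.4 w 27.0 xmax 11.3 | lid Z [45.5 54.4 56.5]
```

Can 1 is seated in pocket 3: its lid height matches the stock cans within about 1 mm. Now for the second spare.

```bash
python3 -m pendant '[8.7,-3,-1.8,-6,0,8.7,-34,-20,-6,0,8.7,-34,-20,-6,0,8.7,-34,-20,-6,0,8.7,-34,-20,-6,0,8.7,-34,-20,-6,0,8.7,-34,-20,-6,0,8.7,-34,-20,-6,0,8.7,-34,-20,-6,0,8.7,-34,-20,-6,0,8.7,-34,-20,-6,0,8.7,-34,-20,-6,0]' && python3 -m pendant '[8.7,0,0,0,0,8.7,0,0,0,0,8.7,0,0,0,0]' && python3 look.py w3
```

```text
time_s: 9.85
position: [663.7, -110.2, 220.6]
tool_rot: [-0.001, 0.234, 0.972, -0.0]
wrist_force: [-0.1, 0.3, -0.8]
gripper_width: 86.7
grasp_force: 0.0
time_s: 10.1
position: [663.1, -106.8, 222.1]
tool_rot: [0.0, 0.232, 0.973, 0.0]
wrist_force: [0.1, 0.1, -0.2]
gripper_width: 87.3
grasp_force: 0.0
tcp [ 663.1 -106.8  222.1] R [[-0.893, 0.451, 0.0], [0.451, 0.893, 0.0], [-0.0, 0.0, -1.0]]
[319. 208.] 999 circ 645.7 -100.3 17.1 z 64.7 tool d [ 18.5  -2.1 222. ]
```

```bash
python3 -m pendant '[8.7,1.85,-0.2,3,0,8.7,1.85,-0.2,7,0,8.7,1.85,-0.2,11,0,8.7,1.85,-0.2,15,0,8.7,1.85,-0.2,17,0,8.7,1.85,-0.2,17.95,0,8.7,1.85,-0.2,17.95,0,8.7,1.85,-0.2,17.95,0,4,1.85,-0.2,17.95,0,2,1.85,-0.2,17.95,0,2,1.85,-0.2,17.95,0,2,1.85,-0.2,17.95,0]' 6 && python3 -m pendant '[2,0,0,0,0,2,0,0,0,0,2,0,0,0,0,2,0,0,0,0,2,0,0,0,0,2,0,0,-3,0,2,0,0,-7,0,2,0,0,-11,0,2,0,0,-15,0,2,0,0,-16,0,2,0,0,-16,0]'; python3 -c "
from tgt import *
print(toolpose()[1])
for u,v,d in((-11,130,.5),(-11,50,.5),(-11,38,.5)):print(u,v,go(4,u,v,d))"
```

```text
time_s: 11.15
position: [646.7, -101.2, 43.4]
tool_rot: [0.001, 0.232, 0.973, 0.0]
wrist_force: [0.4, -0.7, -1.0]
gripper_width: 65.9
grasp_force: 0.0
time_s: 12.07
position: [648.3, -101.4, 207.2]
tool_rot: [0.004, 0.232, 0.973, 0.001]
wrist_force: [0.5, -0.3, -1.4]
gripper_width: 33.4
grasp_force: 6.0
[ 648.26230461 -101.38237882  207.16546647]
-11 130 [31.01 14.45  2.31]
-11 50 [31.07 14.42 10.31]
-11 38 [31.08 14.42 11.51]
```

```bash
python3 -m pendant '[2,31,14.4,2,0,2,31,14.4,2,0,2,31,14.4,2,0,2,31,14.4,2,0,2,31,14.4,2,0,2,31,14.4,2,0,2,31,14.4,2,0,2,31,14.4,2,0,2,31,14.4,2,0,2,31,14.4,2,0,2,31,14.4,2,0,2,31,14.4,2,0]' && python3 -m pendant '[2,0,0,0,0,2,0,0,0,0]'; python3 -c "
from tgt import *
print(toolpose()[1])
for u,v,d in((-11,130,.5),(-11,50,.5),(-11,38,.5)):print(u,v,go(4,u,v,d))"
```

```text
time_s: 13.07
position: [434.8, 166.9, 181.8]
tool_rot: [-0.0, 0.232, 0.973, -0.0]
wrist_force: [0.0, -0.3, -0.1]
gripper_width: 33.8
grasp_force: 6.0
time_s: 13.23
position: [435.1, 166.4, 181.8]
tool_rot: [-0.0, 0.233, 0.972, -0.0]
wrist_force: [-0.5, 0.7, -0.7]
gripper_width: 33.7
grasp_force: 6.0
[435.14719523 166.42861706 181.80435991]
-11 130 [-0.12  0.2  -0.06]
-11 50 [-0.12  0.2   7.94]
-11 38 [-0.12  0.2   9.14]
```

```bash
python3 -m pendant '[2,-0.1,0.2,3,0,2,-0.1,0.2,6,0,2,-0.1,0.2,7.9,0,2,-0.1,0.2,7.9,0,2,-0.1,0.2,8.3,0,2,-0.1,0.2,8.7,0,2,-0.1,0.2,9.1,0,2,-0.1,0.2,9.1,0]' && python3 -c "
from tgt import *
R,p=toolpose();D=p-F[4];print('u,v,y',(D@hx).round(1),D[2].round(1),(D@y).round(1))
c=dict(np.load('pics/w2.npz'));W=cloud(c,(c['PR'],c['Pp']));D=W-F[4];b=(abs(D@y+56)<26)&(abs(D@x)<26);Z=(D@n)[b];Y=(D@y)[b];X=(D@x)[b]
print('button Z pct',np.percentile(Z,[50,80,90,98]).round(1));t=Z>np.percentile(Z,92);print(Y[t].min(),Y[t].max(),X[t].min(),X[t].max())
for z in range(-6,40,4):
    k=(Z>z)&(Z<z+4); 
    if k.sum()>5: print(z,k.sum(),Y[k].min().round(),Y[k].max().round(),X[k].min().round(),X[k].max().round())"; python3 can3.py
```

```text
time_s: 13.9
position: [436.7, 168.8, 91.3]
tool_rot: [0.0, 0.233, 0.973, 0.0]
wrist_force: [0.0, 0.2, -0.8]
gripper_width: 33.5
grasp_force: 6.0
u,v,y -11.8 38.9 1.3
button Z pct [ 7.7 17.3 18.1 18.9]
-71.07025857959205 -46.664736236265846 -12.48710327841268 12.306795563969164
-6 780 -82.0 -33.0 -26.0 26.0
-2 57 -73.0 -37.0 -26.0 26.0
2 72 -78.0 -37.0 -14.0 22.0
6 792 -80.0 -37.0 -22.0 21.0
10 48 -66.0 -44.0 -6.0 14.0
14 379 -72.0 -45.0 -13.0 14.0
18 279 -71.0 -46.0 -12.0 12.0
24 p4 31 mid-y0 4.5 w 25.9 xmax 19.3 | 30 p4 30 mid-y0 4.1 w 25.0 xmax 20.1 | lid Z [65.  67.4 68.5]
24 p3 40 mid-y0 3.3 w 27.1 xmax 12.2 | 30 p3 43 mid-y0 3.1 w 27.6 xmax 10.3 | lid Z [45.6 55.1 57.7]
24 can2 37 mid-y0 3.9 w 26.3 xmax 12.9 | 30 can2 43 mid-y0 4.0 w 27.8 xmax 12.5 | lid Z [45.3 54.6 56.8]
24 can0 42 mid-y0 2.6 w 25.8 xmax 14.4 | 30 can0 40 mid-y0 3.1 w 26.3 xmax 12.0 | lid Z [45.2 54.6 56.7]
```

```bash
python3 -m pendant '[2,0,-0.1,0.2,0,2,0,-0.1,0.4,0,2,0,-0.1,0.4,0]' && python3 -m pendant '[2,0.2,0,0.1,0,2,0.4,0,0.25,0,2,0.6,0,0.45,0,2,0.8,0,0.6,0,2,0.8,0,0.6,0]' && python3 can3.py|sed -n 1,2p; python3 -c "
from tgt import *
R,p=toolpose();D=p-F[4];print('u,v,y',(D@hx).round(1),D[2].round(1),(D@y).round(1))"
```

```text
time_s: 14.2
position: [436.2, 167.9, 87.2]
tool_rot: [0.0, 0.232, 0.973, 0.0]
wrist_force: [1.4, 0.2, -0.4]
gripper_width: 33.7
grasp_force: 6.0
time_s: 14.62
position: [428.3, 171.4, 80.7]
tool_rot: [-0.0, 0.232, 0.973, -0.0]
wrist_force: [0.5, -0.6, -0.5]
gripper_width: 33.5
grasp_force: 6.0
24 p4 30 mid-y0 1.6 w 27.5 xmax 15.0 | 30 p4 40 mid-y0 0.4 w 30.4 xmax 16.3 | lid Z [50.3 58.  59.1]
24 p3 42 mid-y0 3.6 w 27.7 xmax 15.2 | 30 p3 41 mid-y0 3.0 w 27.8 xmax 12.6 | lid Z [45.5 54.9 57.8]
u,v,y -20.4 28.3 -0.3
```

```bash
python3 -m pendant '[2,0.2,0.1,0.1,0,2,0.2,0.1,0.1,0,4.2,0.2,0.1,0.1,0,4.2,0.2,0.1,0.1,0,4.2,0.2,0.1,0.1,0,4.2,0.2,0.1,0.1,0]' && python3 -m pendant '[4.2,0,0,-1,0,4.2,0,0,-2,0,4.2,0,0,-3.5,0,4.2,0,0,-6,0,4.2,0,0,-9,0,4.2,0,0,-9,0]' && python3 can3.py; python3 -c "
from tgt import *
R,p=toolpose();D=p-F[4];print(p,'u,v,y',(D@hx).round(1),D[2].round(1),(D@y).round(1))
c=robot.camera('side');cv2.imwrite('pics/s3.png',cv2.resize(c['frame'][190:290,320:500],None,fx=4,fy=4))"
```

```text
time_s: 15.17
position: [427.5, 173.2, 80.1]
tool_rot: [-0.0, 0.233, 0.973, 0.0]
wrist_force: [-0.5, 1.4, -1.1]
gripper_width: 41.4
grasp_force: 0.0
time_s: 15.67
position: [430.1, 174.8, 175.3]
tool_rot: [0.003, 0.232, 0.973, 0.003]
wrist_force: [1.6, -0.3, 1.9]
gripper_width: 42.6
grasp_force: 0.0
24 p4 35 mid-y0 3.5 w 27.1 xmax 12.7 | 30 p4 29 mid-y0 4.3 w 25.9 xmax 12.0 | lid Z [46.8 53.7 54.9]
24 p3 40 mid-y0 3.7 w 26.1 xmax 13.4 | 30 p3 40 mid-y0 3.0 w 27.4 xmax 12.1 | lid Z [45.1 54.9 57.8]
24 can2 40 mid-y0 3.9 w 26.1 xmax 12.8 | 30 can2 42 mid-y0 4.0 w 28.0 xmax 13.3 | lid Z [45.4 54.6 56.8]
24 can0 43 mid-y0 2.6 w 25.8 xmax 14.5 | 30 can0 42 mid-y0 3.5 w 27.2 xmax 12.8 | lid Z [44.9 54.2 56.8]
[429.08130127 174.43254941 172.97157847] u,v,y -21.2 120.6 2.8
```

View pics/s3.png

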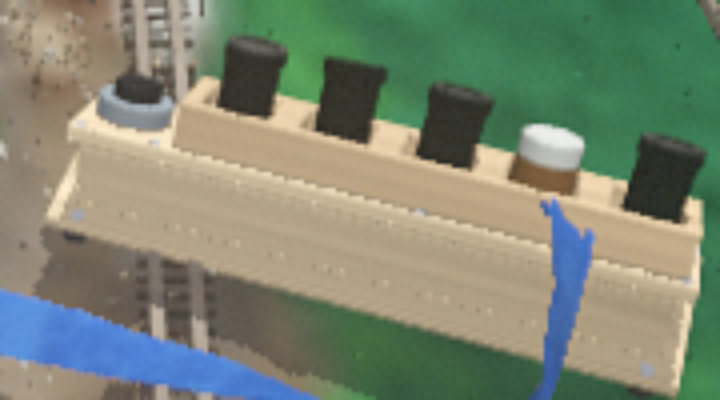

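All five pockets are filled and the can heights match. Next is the button, with the fingers shut.

```bash
cat > btn.py <<'E'
from tgt import *
B=F[4]-57.5*y+18.5*n
R,p=toolpose();print("B",B.round(1),"tcp",p.round(1))
for h in(60,15,3,0,-4,-7,-9):
    X=B-8*hx+h*n;print(h,X.round(1),((X-p)@R/10).round(2))
E
python3 -m pendant '[0,0,0,0,0,0,0,0,0,0,0,0,0,0,0,0,0,0,0,0,0,0,0,0,0,0,0,0,0,0]' 10; python3 btn.py
```

```text
time_s: 16.27
position: [427.4, 173.1, 169.7]
tool_rot: [-0.0, 0.232, 0.973, -0.0]
wrist_force: [0.0, 0.5, 0.2]
gripper_width: 7.4
grasp_force: 0.0
B [412.4 115.1  68.9] tcp [427.4 173.1 169.7]
60 [381.  131.5 122.2] [ 2.26 -5.8   4.75]
15 [399.3 122.   82.2] [ 0.2  -5.82  8.76]
3 [404.1 119.4  71.5] [-0.35 -5.83  9.82]
0 [405.4 118.8  68.9] [-0.49 -5.83 10.09]
-4 [407.  117.9  65.3] [-0.67 -5.83 10.44]
-7 [408.2 117.3  62.6] [-0.81 -5.83 10.71]
-9 [409.  116.9  60.9] [-0.9  -5.83 10.89]
```

```bash
python3 -m pendant '[0,0.2,-3,0,0,0,0.2,-5.8,2,0,0,0.2,-5.8,5,0,0,0.2,-5.8,7.5,0,0,0.2,-5.8,8.7,0,0,0.2,-5.8,8.7,0,0,-0.1,-5.8,9.3,0,0,-0.35,-5.8,9.8,0,0,-0.35,-5.8,9.8,0]' && python3 btn.py
```

```text
time_s: 17.02
position: [405.0, 120.0, 71.9]
tool_rot: [0.0, 0.232, 0.973, 0.0]
wrist_force: [-0.5, 0.9, 0.7]
gripper_width: 0.2
grasp_force: 0.0
B [412.4 115.1  68.9] tcp [405.  120.   71.9]
60 [381.  131.5 122.2] [ 2.66 -0.06 -5.03]
15 [399.3 122.   82.2] [ 0.6  -0.08 -1.03]
3 [404.1 119.4  71.5] [ 0.05 -0.09  0.04]
0 [405.4 118.8  68.9] [-0.09 -0.09  0.31]
-4 [407.  117.9  65.3] [-0.27 -0.09  0.66]
-7 [408.2 117.3  62.6] [-0.41 -0.1   0.93]
-9 [409.  116.9  60.9] [-0.5  -0.1   1.11]
```

```bash
python3 -m pendant '[0,-0.1,0,0.3,0,0,-0.2,0,0.5,0,0,-0.3,0,0.7,0,0,-0.35,0,0.8,0,0,-0.35,0,0.8,0]' && python3 -m pendant '[0,-0.07,0,0.15,0,0,-0.12,0,0.3,0,0,-0.12,0,0.3,0]'
```

```text
time_s: 17.43
position: [408.2, 118.6, 64.4]
tool_rot: [0.0, 0.232, 0.973, 0.0]
wrist_force: [1.2, 0.9, 5.2]
gripper_width: 0.4
grasp_force: 2.3
time_s: 17.68
position: [409.1, 118.4, 62.9]
tool_rot: [0.0, 0.232, 0.973, 0.0]
wrist_force: [-12.2, 2.0, 31.1]
gripper_width: 0.7
grasp_force: 16.8
```

The force rose from the spring's 5 N to 31 N, so the button has bottomed out. I'll back off.

```bash
python3 -m pendant '[0,0,0,0,0,0,0.1,0,-0.3,0,0,0.3,0,-0.8,0,0,0.6,0,-1.5,0,0,0.9,0,-3,0,0,0.9,0,-7,0,0,0.9,0,-11,0,0,0.9,0,-14,0,0,0.9,0,-14,0,0,0.9,0,-14,0]'; python3 can3.py; python3 -c "
from tgt import *
c=robot.camera('side');W=cloud(c);D=W-F[4];b=(abs(D@y+54)<8)&(abs(D@x)<8);print('button Z',np.nanmedian((D@n)[b]))
c=dict(np.load('pics/side0.npz'));W=cloud(c);D=W-F[4];b=(abs(D@y+54)<8)&(abs(D@x)<8);print('button Z start',np.nanmedian((D@n)[b]))
c=robot.camera('side');cv2.imwrite('pics/s4.png',c['frame'][180:360,120:520])"
```

```text
time_s: 18.52
position: [400.9, 122.4, 202.9]
tool_rot: [0.001, 0.232, 0.973, 0.002]
wrist_force: [-0.1, 0.0, -0.7]
gripper_width: 0.6
grasp_force: 0.0
24 p4 37 mid-y0 3.1 w 26.7 xmax 15.2 | 30 p4 32 mid-y0 4.5 w 25.4 xmax 12.8 | lid Z [45.3 53.9 54.8]
24 p3 42 mid-y0 4.2 w 26.4 xmax 13.3 | 30 p3 43 mid-y0 2.9 w 27.4 xmax 13.6 | lid Z [45.1 55.  57.7]
24 can2 36 mid-y0 3.7 w 25.4 xmax 13.7 | 30 can2 44 mid-y0 4.0 w 27.8 xmax 14.0 | lid Z [46.  54.6 56.7]
24 can0 43 mid-y0 2.0 w 25.2 xmax 15.0 | 30 can0 44 mid-y0 3.5 w 25.7 xmax 13.4 | lid Z [45.7 54.6 56.2]
button Z 19.322455586183324
button Z start 19.329838169685818
```

View pics/s4.png

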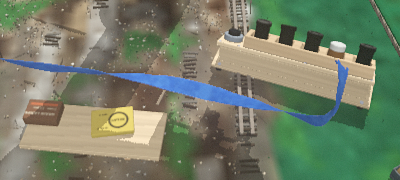

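The rack is full, the button is back up at its starting height, the box and pack are undisturbed, and the arm is clear.

```bash
python3 -c "
from rig import robot
print(robot.job_done())"
```

```text
the job is handed in; nothing more can be done
None
```

The job is handed in, with no verdict returned: both spare canisters are seated in pockets 3 and 4, and the button was then pressed to its stop and came back up, at about 18.5 s of the 69 s allowed.

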